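# Knife-edge balance check of press beams

## Robot

A 7-joint arm with a two-finger parallel gripper is mounted at the origin on the work surface. World frame = base frame: x ahead of the robot, y to its left, z up, the work surface at z = 0. Lengths are in m, angles in rad, forces in N, time in s.
With the tool pointing down it reaches from about 0.4 to 0.875 m from the base axis. Payload 6.5 kg.
Tool frame: the origin (TCP) lies between the finger pads; the fingertips stand manip.tips_ahead ahead of it and the grasp point (between the pads) lies 8 mm behind it (manip.tips_ahead is the distance from the TCP to the fingertips, in m); z points along the fingers, y is the line along which they close (so a half turn about z gives the same grasp; the last joint's range is limited). The gripper opens to 85 mm and grips with 20 to 120 N. Pads are 22 mm wide; open, the fingers measure 114 mm over their backs; the gripper's body (76 mm by 85 mm) begins 54 mm behind the grasp point. The pads swing forward as they close: fully open they stand 13 mm farther back than shut.
Start: joints at [-1.176, 0.536, -0.004, 1.538, 0.003, 1.067, -0.071], TCP at [0.289, 0.582, 0.242] pointing down, gripper open.
Joint ranges: [-2.7, 2.7], [-0.37, 2.16], [-1.27, 1.26], [0.24, 2.4], [-1.31, 4.45], [0.19, 1.91], [-2.76, 2.76]. Speed limits (rad/s): [2.39, 2.39, 3.14, 3.14, 3.14, 3.14, 3.14].

## Interface

Orientations are given as a 3x3 rotation matrix whose columns are the frame's x, y, z axes.
In Python, from station import telemetry, viewer, order, manip gives the robot as it stands.
- The arm moves only by the tool arm_command, never from a script. Its argument "plan" is a list of rows, each a list of 3 entries, a list of its own where there are three numbers: the shift along the world's x, y, z in cm, then the turn about the world's z in rad, then the closure, from 0 (fully open) to 1 (shut). In form: [[[dx, dy, dz], yaw, jaw], ...]. A call has 1 to 5 rows; each row shifts and turns the commanded pose from where the row before left it; what a row does not reach is not made up. A row lasts 1/10 s, in which the tool goes at most 50 mm and 8.59 degrees, less where a joint would pass 70% of its speed; a pose out of reach is approached as far as the arm can. A call with a gripper value outside its range is refused whole. The fingers move at their own pace and stop on an object; "force" is the grip in N (left out, the last holds). Time passes only in rows, so rows that do not move let the fingers close. It gives the time, the measured TCP pose, the force, the opening and the grip force at its end, in the units of the state.
- telemetry.state(): the state, without advancing time (a new reading comes with each control period).
- viewer.capture(name): name is "side" or "top" or "wrist"; returns a dict with "img" (480x640x3 uint8, red, green, blue), "K" (3x3 intrinsics, pixels), "k1" (the pictures are not rectified: a ray, as slopes to the right and down, at radius r is drawn at 1 + k1 r^2 times it, then the intrinsics apply), "eye" and "attitude" of the camera in the world; the wrist camera has in their place "T_tool_cam" (4x4, takes a point from camera to tool coordinates, whose origin is the TCP and whose axes are the flange's). Camera axes: x right, y down, z forward; pixel columns grow to the right and rows downward; lengths in m; the calibration is good to about 2 mm. A picture is of the moment at which its call begins: read the wrist's pose just before it. There is no depth.
- order.sign_off(): hands the job in; it is judged then, once.
The state is a dict: "time_s": time; "joint_pos": joint angles; "qvel": joint speeds; "tau": joint torques, N m; "tool_pos": TCP position; "tcp_rot": TCP orientation; "contact_force": force on the tool from outside, world axes, zero at the start; "torque": the same for the moment, N m; "grip_width": finger opening in m; "grasp_force": force on a finger pad.
Only numpy, scipy, OpenCV 4.12 (cv2) and the standard library are available. Lean on these libraries where they do the work, as an engineer would, in place of code of your own. Each camera call takes 0.05 s, during which the arm holds its last target. There are 200 camera calls.

## Task

Take the two press beams from the sloping catch tray one at a time and balance-check each: set it by its notch level on the knife edge, let go and see whether it stays level. Then stand it on its feet in the blue tote if it stayed level, or in the red tote if it tipped, before fetching the next one; every beam must be checked. Set the beams down, do not drop them, and do not shift the other things on the bench.

Things in the scene. Friction and masses are not known exactly. Their poses are not given: they have to be found in the camera images.
- beam_a: Press beam, 0.3-0.5 kg. Black bar 150 mm long (x), 20 wide (y), 34 to 52 mm above the origin; brass feet, 26 mm diameter, 34 mm high, below it at x = +-60 mm; red grip block 32 (x) by 26 (y) mm on its middle, 52 to 82 mm above the origin: hold it there, across y. Origin: centre of the underside at the soles of the feet; z up. Starts standing in a lane of the catch tray, x up the slope.
- beam_b: The other press beam: same size, look and frame as beam_a. One of the two beams (not told which) has a hidden off-centre weight near one end, its centre of mass about 15 mm off the middle; the other is balanced.
- beam_a_notch (a point): beam_a's notch: a V of 90 degrees across the middle of the bar's underside, along y, 22 mm wide at its mouth, 11 mm deep. This point: its innermost line at the beam's middle, 45 mm above the beam's origin.
- beam_b_notch (a point): the same point of beam_b
- knife_stand: Fixed balance stand: steel base plate 190 (x) by 85 (y) by 12 mm, in its middle an upright blade 24 mm long (along y), 3 mm thick over its upper 30 mm. A beam is set across it, long axis along the stand's x, notch over the edge; its feet then hang clear of the plate. Origin: underside centre, z up.
- knife_edge (a point): Middle of the knife edge's top (slippery, rounded, radius 2 mm), 72 mm above the bench. A beam set level with its notch within 6 mm finds its own centre. The balanced beam stays within about 5 degrees of level; the other tips about 13 degrees until a foot rests on the base plate, and stays so.
- catch_tray: Fixed aluminium chute, rising 30 degrees along own +x (to the robot's right) to a black housing (230 wide, 176 mm high, front 107 mm from the origin). Deck 215 by 210 mm, its middle 75 mm above the bench; 14 mm rib between two lanes, 24 mm side walls, 18 mm lip at the low end. A beam in each lane, its middle 46 to 56 mm to either side (y). Origin: on the bench under the deck's middle.
- good_tote: Fixed blue open tote for the balanced beam, 220 (x) by 120 (y) by 45 mm outside, walls and floor 5 mm. Origin: underside centre.
- reject_tote: Fixed red open tote for the off-balance beam, same size and frame. The two totes may stand either way round.
- multimeter: Bystander: yellow handheld multimeter, 110 x 62 x 28 mm, lying flat. Origin: centre of its underside.
- mouse: Bystander: black computer mouse, about 80 x 57 x 32 mm. Origin: centre of its underside.
- scanner: Bystander: black handheld barcode scanner lying flat, about 172 mm long, 56 mm wide, 44 mm high. Origin: centre of its underside.
- screwdriver: Bystander: screwdriver 180 mm long, lying on the bench
Things that resemble listed ones, but are neither listed nor needed, are in the scene too. What is shaped like the beam_b but orange is not meant.

How it is judged:
On the way, in this order (a step that is already met when the one before it is completed fails the run):
1. one beam has been set with its notch on the knife edge and let go: the balanced one stays within 6 degrees of level, the off-balance one has tipped more than 7 degrees (((distance between beam_a_notch and knife_edge below 0.008 m and contact force between the fingers and beam_a below 0.05 N and angle between beam_a's own z axis and vertical below 0.1 rad) or (distance between beam_b_notch and knife_edge below 0.008 m and contact force between the fingers and beam_b below 0.05 N and angle between beam_b's own z axis and vertical above 0.13 rad))), for 0.4 s.
2. that beam stands released in its own tote (blue: balanced, red: tipped) (((horizontal distance between beam_a and good_tote below 0.06 m and z of beam_a in the frame of good_tote below 0.015 m and angle between beam_a's own z axis and vertical below 0.12 rad and contact force between the fingers and beam_a below 0.05 N and linear speed of beam_a below 0.03 m/s) or (horizontal distance between beam_b and reject_tote below 0.06 m and z of beam_b in the frame of reject_tote below 0.015 m and angle between beam_b's own z axis and vertical below 0.12 rad and contact force between the fingers and beam_b below 0.05 N and linear speed of beam_b below 0.03 m/s))), for 0.2 s.
3. the other beam has been checked on the knife edge in the same way, while the first stays in its tote ((((distance between beam_a_notch and knife_edge below 0.008 m and contact force between the fingers and beam_a below 0.05 N and angle between beam_a's own z axis and vertical below 0.1 rad) and (horizontal distance between beam_b and reject_tote below 0.06 m and z of beam_b in the frame of reject_tote below 0.015 m and angle between beam_b's own z axis and vertical below 0.12 rad and contact force between the fingers and beam_b below 0.05 N and linear speed of beam_b below 0.03 m/s)) or ((distance between beam_b_notch and knife_edge below 0.008 m and contact force between the fingers and beam_b below 0.05 N and angle between beam_b's own z axis and vertical above 0.13 rad) and (horizontal distance between beam_a and good_tote below 0.06 m and z of beam_a in the frame of good_tote below 0.015 m and angle between beam_a's own z axis and vertical below 0.12 rad and contact force between the fingers and beam_a below 0.05 N and linear speed of beam_a below 0.03 m/s)))), for 0.4 s.
At the end, for the whole second after the job is handed in: The balanced beam stands released and at rest on its feet in the blue tote and the off-balance beam likewise in the red tote: centre within 60 mm of the tote's centre, feet on the tote's floor (origin less than 15 mm above the tote's underside), upright within 7 degrees (horizontal distance between beam_a and good_tote below 0.06 m and z of beam_a in the frame of good_tote below 0.015 m and angle between each of beam_a, beam_b's own z axis and vertical below 0.12 rad and contact force between the fingers and beam_a below 0.05 N and linear speed of each of beam_a, beam_b below 0.03 m/s and horizontal distance between beam_b and reject_tote below 0.06 m and z of beam_b in the frame of reject_tote below 0.015 m and contact force between the fingers and beam_b below 0.05 N); the robot touches nothing.
It fails at once if a beam is dropped or thrown (moves faster than 0.6 m/s out of the fingers) ((contact force between the fingers and beam_a below 0.05 N and linear speed of beam_a above 0.6 m/s) or (contact force between the fingers and beam_b below 0.05 N and linear speed of beam_b above 0.6 m/s)).
It fails at once if a bystander (multimeter, mouse, scanner, screwdriver) is moved by more than 30 mm (distance of any of multimeter, mouse, scanner, screwdriver from where it was at the start of the episode above 0.03 m).
It also fails if it takes over 70 s, if anything falls off the work surface, if the arm or the gripper's body presses on something with over 40 N, if the wrist force passes 120 N, or if a joint passes its speed limit or range.

## Working session

There is one attempt and no reset: what is moved stays moved. The work goes in short steps, Python scripts to look and compute and a tool call to move; the robot and the scene stay as the last step left them, time stands still between calls to the robot, and variables do not carry over. Pictures are saved under pics/ and viewed, at most 10 in all, crops included, and the job is handed in when it is done.

Besides the shell and the picture viewer there is one more tool, called after "Request:" as name(argument=value, ...), one argument or row to a line, values as JSON. arm_command: Moves the arm, as the interface text tells. Its arguments: {"type":"object","properties":{"plan":{"type":"array","items":{"type":"array"}},"force":{"type":"number"}},"required":["plan"]}

```bash
mkdir -p pics; ls; cat > h.py <<'E'
import numpy as np, cv2
from station import telemetry, viewer, order, manip
def cap(n,fn=None):
    s=telemetry.state(); d=viewer.capture(n)
    if n=="wrist":
        R=np.array(s["tcp_rot"]);T=np.array(d["T_tool_cam"])
        d["attitude"]=R@T[:3,:3]; d["eye"]=R@T[:3,3]+np.array(s["tool_pos"])
    if fn: cv2.imwrite("pics/"+fn+".png",cv2.cvtColor(d["img"],cv2.COLOR_RGB2BGR))
    d["attitude"]=np.array(d["attitude"]);d["eye"]=np.array(d["eye"])
    return d
def dist(d): return np.array([d["k1"],0,0,0,0.])
def px2z(d,pts,z):
    p=cv2.undistortPoints(np.array(pts,float).reshape(-1,1,2),np.array(d["K"],float),dist(d)).reshape(-1,2)
    r=np.c_[p,np.ones(len(p))]@d["attitude"].T
    return d["eye"]+r*((z-d["eye"][2])/r[:,2])[:,None]
def w2px(d,P):
    R=d["attitude"].T
    return cv2.projectPoints(np.array(P,float).reshape(-1,1,3),cv2.Rodrigues(R)[0],-R@d["eye"],np.array(d["K"],float),dist(d))[0].reshape(-1,2)
E
python3 - <<'E'
from h import *
for n in("side","top"):
    d=cap(n,n+"0"); print(n,d["K"],d["k1"],d["eye"],d["attitude"])
s=telemetry.state();print(s,manip.tips_ahead)
E
```

```text
pics
side [[447.37247267   0.         321.17736542]
 [  0.         447.37247267 237.88104666]
 [  0.           0.           1.        ]] 0.015302915168339518 [ 0.29326949 -0.79426198  0.91261911] [[ 0.9500322  -0.21502306  0.22628278]
 [-0.31186874 -0.68469787  0.65873114]
 [ 0.01329295 -0.69638632 -0.717544  ]]
top [[513.86673098   0.         321.20402401]
 [  0.         513.86673098 245.79164399]
 [  0.           0.           1.        ]] 0.04385198869826041 [ 0.45761094 -0.04697814  1.36320191] [[-0.0173763  -0.99740936  0.06980419]
 [-0.99965666  0.01869999  0.01835432]
 [-0.01961211 -0.06946129 -0.99739185]]
{'time_s': 0.1, 'joint_pos': array([-1.17618738,  0.53708696, -0.00445733,  1.53880003,  0.00258492,
        1.06727509, -0.07118572]), 'qvel': array([ 0.00092211, -0.00206289,  0.00059895, -0.00213772, -0.00127285,
       -0.00053272, -0.00042432]), 'tau': array([ 2.32501858e-03, -5.84558737e+01,  1.05167158e+00, -2.59776235e+01,
        1.26395372e-02,  4.58257680e-03, -2.89593356e-05]), 'tool_pos': array([0.28878652, 0.58170068, 0.2414927 ]), 'tcp_rot': array([[-8.95735273e-01,  4.44587390e-01, -6.10778997e-04],
       [ 4.44587800e-01,  8.95734121e-01, -1.43951069e-03],
       [-9.28927148e-05, -1.56096540e-03, -9.99998777e-01]]), 'contact_force': array([-0.39033446, -0.35651186,  0.5107883 ]), 'torque': array([-0.0482424 , -0.01560673,  0.00775136]), 'grasp_force': 0.0, 'grip_width': 0.08562792131439044} 0.011
```

View pics/top0.png

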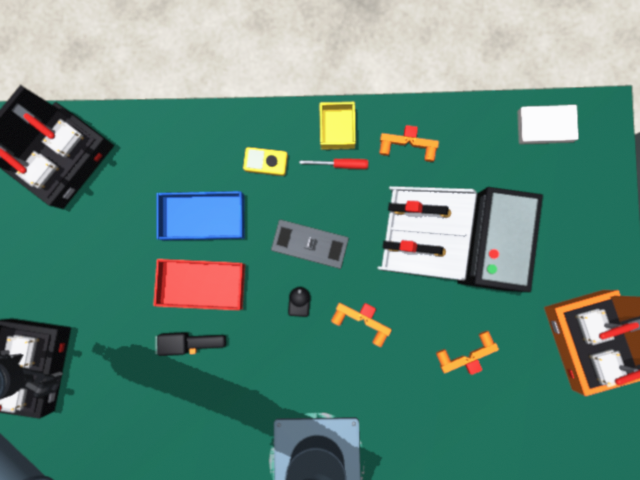

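View pics/side0.png

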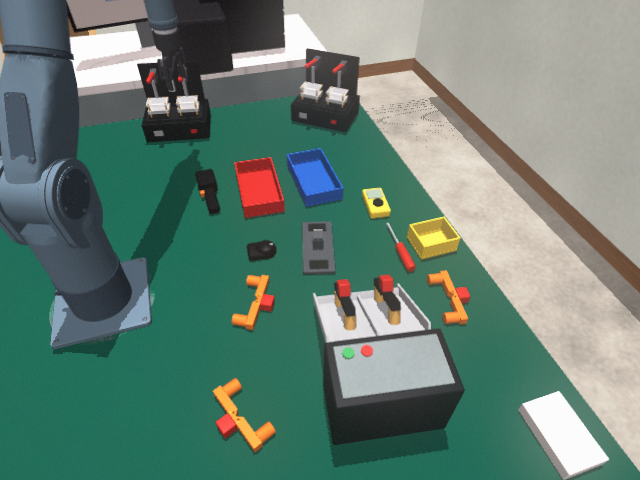

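Top view: the beams' grips are at about (413,207) and (408,246), and the knife stand is at (311,243). The blue tote is at (200,216) and the red at (199,285). The mouse is at (299,300) and the scanner at (190,343). The side view is consistent with this.

```bash
cat >> h.py <<'E'
def ray(d,p):
    u=cv2.undistortPoints(np.array(p,float).reshape(1,1,2),np.array(d["K"],float),dist(d)).reshape(2)
    r=d["attitude"]@np.r_[u,1]; return d["eye"],r/np.linalg.norm(r)
def tri(obs):
    A=np.zeros((3,3));b=np.zeros(3)
    for d,p in obs:
        e,r=ray(d,p);M=np.eye(3)-np.outer(r,r);A+=M;b+=M@e
    X=np.linalg.solve(A,b)
    return X,[np.round(w2px(d,X)[0]-p,1) for d,p in obs]
def redmask(img):
    h=cv2.cvtColor(img,cv2.COLOR_RGB2HSV);return (((h[...,0]<5)|(h[...,0]>174))&(h[...,1]>150)&(h[...,2]>60)).astype(np.uint8)
def blobs(m,box,amin=30):
    x0,y0,x1,y1=box;n,l,s,c=cv2.connectedComponentsWithStats(m[y0:y1,x0:x1])
    return [(s[i,4],np.round(c[i]+[x0,y0],1)) for i in range(1,n) if s[i,4]>=amin]
E
python3 - <<'E'
from h import *
t=cap("top");s=cap("side")
bt=blobs(redmask(t["img"]),(385,190,470,270));bs=blobs(redmask(s["img"]),(325,265,410,305))
print(bt,bs)
for a in bt:
    for b in bs:
        print(a[1],b[1],tri([(t,a[1]),(s,b[1])]))
for n,c in (("blue",[(158,193),(241,192),(243,239),(157,239)]),("red",[(156,260),(242,262),(241,310),(154,305)])):
    P=px2z(t,c,.045);print(n,P.round(3).tolist(),P.mean(0).round(3))
print("stand holes z12",px2z(t,[(284,237),(338,251)],.012).round(3),"edge",px2z(t,[(312,243)],.072).round(3))
print("bystanders",px2z(t,[(265,161),(334,163),(299,300),(190,343)],.02).round(3))
print("deck",px2z(t,[(380,268),(388,187)],.03).round(3),"hous",px2z(t,[(487,188),(542,196),(528,290),(473,281)],.176).round(3))
I=cv2.cvtColor(t["img"],cv2.COLOR_RGB2BGR)[180:300,260:480]
J=cv2.cvtColor(s["img"],cv2.COLOR_RGB2BGR)[210:340,290:450]
cv2.imwrite("pics/c1.png",np.vstack([cv2.resize(I,(620,338),interpolation=2),np.pad(cv2.resize(J,(320,260),interpolation=2),((0,0),(0,300),(0,0)))]))
E
```

```text
[(np.int32(165), array([413.3, 206.6])), (np.int32(156), array([407.6, 245.9]))] [(np.int32(200), array([386.1, 282.8])), (np.int32(195), array([343.4, 287.6]))]
[413.3 206.6] [386.1 282.8] (array([ 0.63558045, -0.24848041,  0.12586959]), [array([ 0.1, -0.3]), array([-0.3,  0. ])])
[413.3 206.6] [343.4 287.6] (array([ 0.58774235, -0.23759335,  0.12858706]), [array([-3.7, 19.4]), array([20.8, -4.1])])
[407.6 245.9] [386.1 282.8] (array([ 0.58186899, -0.24832024,  0.14684695]), [array([  7.8, -18.4]), array([-21.9,  -0.2])])
[407.6 245.9] [343.4 287.6] (array([ 0.54037014, -0.23200394,  0.12531363]), [array([ 0. , -0.1]), array([-0.1,  0. ])])
blue [[0.695, 0.398, 0.045], [0.694, 0.183, 0.045], [0.571, 0.179, 0.045], [0.575, 0.4, 0.045]] [0.634 0.29  0.045]
red [[0.521, 0.403, 0.045], [0.512, 0.182, 0.045], [0.389, 0.185, 0.045], [0.406, 0.407, 0.045]] [0.457 0.294 0.045]
stand holes z12 [[ 0.577  0.076  0.012]
 [ 0.538 -0.066  0.012]] edge [[ 0.555 -0.     0.072]]
bystanders [[ 0.78   0.123  0.02 ]
 [ 0.771 -0.06   0.02 ]
 [ 0.411  0.038  0.02 ]
 [ 0.306  0.322  0.02 ]]
deck [[ 0.491 -0.173  0.03 ]
 [ 0.702 -0.2    0.03 ]] hous [[ 0.667 -0.41   0.176]
 [ 0.646 -0.533  0.176]
 [ 0.431 -0.492  0.176]
 [ 0.454 -0.37   0.176]]
```

View pics/c1.png

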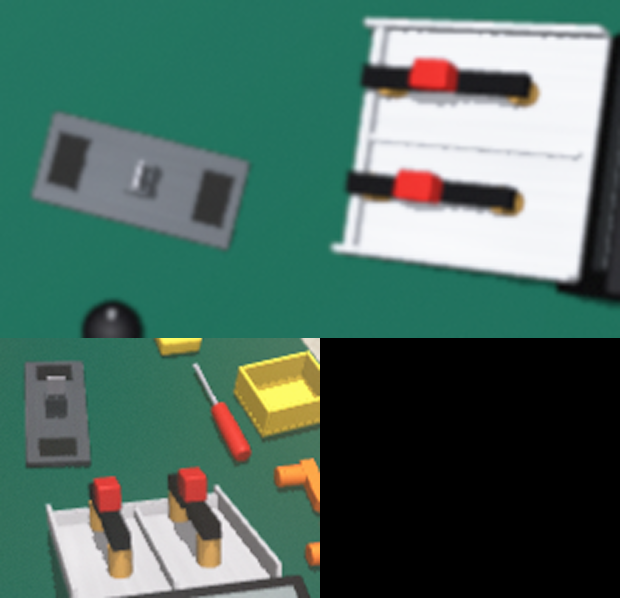

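The stand's plate corners, blade and both tilted beams are clear, and all heights and sizes check out. Next I go over the stand for a close look.

Request:
arm_command(
  plan=[
    [[1.5, -4.2, 0.55], -0.091, 0.0],
    [[1.5, -4.2, 0.55], -0.091, 0.0],
    [[1.5, -4.2, 0.55], -0.091, 0.0],
    [[1.5, -4.2, 0.55], -0.091, 0.0],
    [[1.5, -4.2, 0.55], -0.091, 0.0],
  ],
)

```text
time_s: 0.7
tool_pos: [0.3643, 0.3703, 0.2699]
tcp_rot: [[-0.606, 0.795, -0.0], [0.795, 0.606, 0.0], [0.0, -0.0, -1.0]]
contact_force: [1.1, 0.1, 0.3]
grip_width: 0.0854
grasp_force: 0.0
```

Request:
arm_command(
  plan=[
    [[1.5, -4.2, 0.55], -0.091, 0.0],
    [[1.5, -4.2, 0.55], -0.091, 0.0],
    [[1.5, -4.2, 0.55], -0.091, 0.0],
    [[1.5, -4.2, 0.55], -0.091, 0.0],
    [[1.5, -4.2, 0.55], -0.091, 0.0],
  ],
)

```text
time_s: 1.2
tool_pos: [0.4392, 0.1604, 0.2976]
tcp_rot: [[-0.195, 0.981, 0.0], [0.981, 0.195, 0.0], [0.0, 0.0, -1.0]]
contact_force: [0.8, 0.5, 0.7]
grip_width: 0.0853
grasp_force: 0.0
```

Request:
arm_command(
  plan=[
    [[1.5, -4.2, 0.55], -0.091, 0.0],
    [[1.5, -4.2, 0.55], -0.091, 0.0],
    [[1.5, -4.2, 0.55], -0.091, 0.0],
    [[1.5, -4.2, 0.55], -0.091, 0.0],
    [[0, 0, 0], 0, 0.0],
  ],
)

```text
time_s: 1.7
tool_pos: [0.5004, -0.0125, 0.3204]
tcp_rot: [[0.175, 0.985, 0.003], [0.985, -0.175, -0.003], [-0.002, 0.003, -1.0]]
contact_force: [0.0, 0.4, 0.1]
grip_width: 0.0855
grasp_force: 0.0
```

```bash
python3 - <<'E'
from h import *
d=cap("wrist","w1");s=telemetry.state();print(s["tool_pos"],np.degrees(np.arctan2(s["tcp_rot"][1,1],s["tcp_rot"][0,1])),d["K"][0],d["k1"],d["T_tool_cam"],d["eye"],s["joint_pos"])
print(w2px(d,[[.555,0,.072],[.54,-.232,.125],[.636,-.248,.126]]))
E
```

```text
[ 0.49956001 -0.00898846  0.31969346] -9.741929000853009 [383.13210032   0.         323.69940769] -0.011415732172163297 [[ 3.42095163e-04 -9.61963711e-01 -2.73177050e-01  6.85745663e-02]
 [ 9.99999617e-01  1.08970348e-04  8.68555798e-04 -6.07749056e-04]
 [-8.05750961e-04 -2.73177243e-01  9.61963380e-01 -1.31167531e-01]
 [ 0.00000000e+00  0.00000000e+00  0.00000000e+00  1.00000000e+00]] [0.51142218 0.05549317 0.45141968] [-0.5198653   0.20424774  0.52254373  1.86139532 -0.11240727  1.1041073
 -0.12574524]
[[375.40638933 182.28005256]
 [398.9358779  415.84875271]
 [494.16863447 415.14109115]]
```

View pics/w1.png

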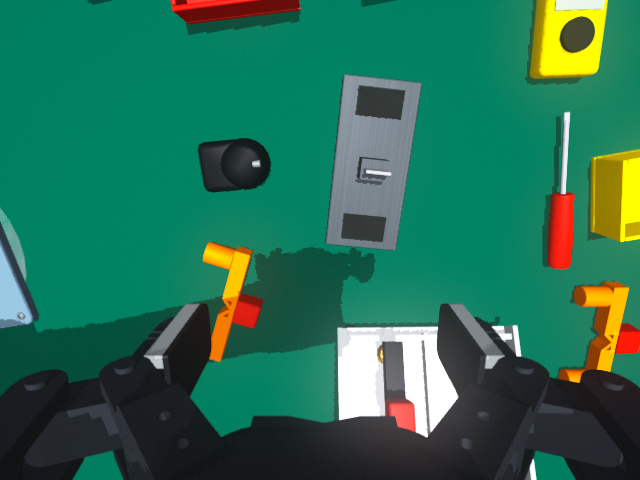

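Wrist view: the plate's corners are at (346,75), (421,83), (397,249) and (327,243), and the blade's top runs from (366,172) to (390,174). The near beam's grip is at (401,415), where it was predicted.

```bash
python3 - <<'E'
from h import *
s=telemetry.state();d=cap("wrist")
C=px2z(d,[(346,75),(421,83),(397,249),(327,243)],.012);print(C.round(4),C.mean(0).round(4))
for a,b in((0,3),(1,2)): v=C[a]-C[b];print(np.linalg.norm(v),np.degrees(np.arctan2(v[1],v[0])))
g=cv2.cvtColor(d["img"],cv2.COLOR_RGB2GRAY)[160:190,352:402]
m=(g>190).astype(np.uint8);ys,xs=np.nonzero(m);p=np.c_[xs+352,ys+160].astype(np.float32)
r=cv2.minAreaRect(p);print(r,px2z(d,[r[0]],.072).round(4))
q=cv2.boxPoints(r);Q=px2z(d,q,.072);print(Q.round(4)[:,:2])
E
```

```text
[[ 0.5447  0.1135  0.012 ]
 [ 0.6225  0.0923  0.012 ]
 [ 0.5753 -0.0875  0.012 ]
 [ 0.4939 -0.066   0.012 ]] [0.5591 0.0131 0.012 ]
0.18651107834005917 74.20388898430039
0.18589447352381247 75.3089033558005
((380.4817199707031, 176.66464233398438), (25.17839241027832, 3.2025146484375), 6.34019136428833) [[0.5592 0.009  0.072 ]]
[[0.5469 0.0109]
 [0.5476 0.0139]
 [0.5715 0.0071]
 [0.5708 0.004 ]]
```

Request:
arm_command(
  plan=[
    [[0.8, -4.5, -2.0], 0, 0.3],
    [[0.8, -4.5, -2.0], 0, 0.3],
    [[0.8, -4.5, -2.0], 0, 0.3],
    [[0.8, -4.5, -2.0], 0, 0.3],
    [[0.9, -4.6, -1.9], 0, 0.3],
  ],
)

```text
time_s: 2.3
tool_pos: [0.5404, -0.2305, 0.2191]
tcp_rot: [[0.159, 0.987, -0.001], [0.987, -0.159, 0.002], [0.002, -0.001, -1.0]]
contact_force: [0.5, 0.1, 1.2]
grip_width: 0.0596
grasp_force: 0.0
```

Request:
arm_command(
  plan=[
    [[0, 0, 0], 0, 0.3],
    [[0, 0, 0], 0, 0.3],
    [[0, 0, 0], 0, 0.3],
  ],
)

```text
time_s: 2.6
tool_pos: [0.5405, -0.2288, 0.2204]
tcp_rot: [[0.16, 0.987, 0.0], [0.987, -0.16, 0.002], [0.002, -0.0, -1.0]]
contact_force: [-0.1, 1.1, 0.7]
grip_width: 0.0597
grasp_force: 0.0
```

```bash
python3 - <<'E'
from h import *
s=telemetry.state();d=cap("wrist","w2");print(s["tool_pos"],s["grip_width"],np.degrees(np.arctan2(s["tcp_rot"][1,1],s["tcp_rot"][0,1])))
print(w2px(d,[[.54,-.232,.125],[.636,-.248,.126],[.559,.011,.072]]))
t=cap("top")
c=np.array([(55,112),(250,160),(230,248),(33,198)])/2.818+[260,180];C=px2z(t,c,.012);print(C.mean(0),np.linalg.norm(C[0]-C[1]))
print(blobs(redmask(d["img"]),(250,200,560,480)))
E
```

```text
[ 0.54052087 -0.22881952  0.22040553] 0.05965245313821089 -9.209134095744329
[[ 324.38842187  254.17676053]
 [ 481.53179872  255.32784175]
 [ 290.32870829 -166.59089672]]
[0.55838552 0.00650914 0.012     ] 0.1885833928749552
[(np.int32(2415), array([325.3, 255.3])), (np.int32(3130), array([481.8, 256.5]))]
```

View pics/w2.png

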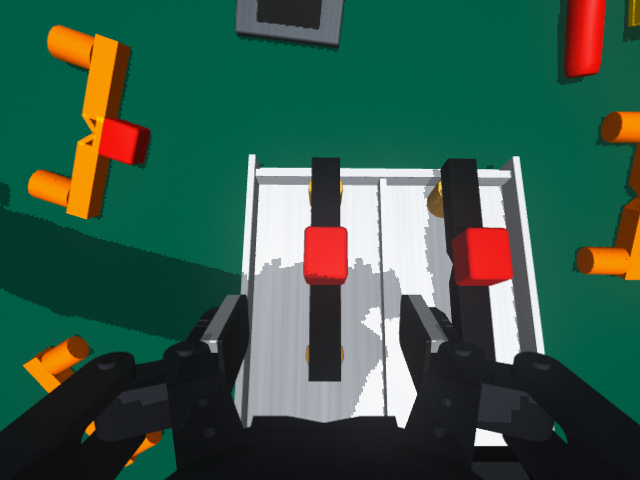

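The near grip at (325,255) is within a pixel of its prediction and its axis matches the tool. I descend.

Request:
arm_command(
  plan=[
    [[0, -0.1, -2.5], 0, 0.3],
    [[0, -0.1, -2.5], 0, 0.3],
    [[0, -0.1, -2.0], 0, 0.3],
    [[0, 0, -1.5], 0, 0.3],
    [[0, 0, -1.5], 0, 0.3],
  ],
)

```text
time_s: 3.2
tool_pos: [0.5406, -0.2332, 0.1202]
tcp_rot: [[0.162, 0.987, 0.001], [0.987, -0.162, 0.0], [0.0, 0.001, -1.0]]
contact_force: [-0.0, -0.6, -0.0]
grip_width: 0.0598
grasp_force: 0.0
```

Request:
arm_command(
  plan=[
    [[0, 0, 0], 0, 0.3],
    [[0, 0, 0], 0, 0.3],
  ],
)

```text
time_s: 3.4
tool_pos: [0.5403, -0.2342, 0.1209]
tcp_rot: [[0.163, 0.987, 0.0], [0.987, -0.163, -0.0], [-0.0, 0.0, -1.0]]
contact_force: [-0.9, 0.9, 0.6]
grip_width: 0.0597
grasp_force: 0.0
```

Request:
arm_command(
  plan=[
    [[0, 0.1, 0], 0, 0.8],
    [[0, 0, 0], 0, 0.9],
    [[0, 0, 0], 0, 0.9],
    [[0, 0, 0], 0, 0.9],
    [[0, 0, 0], 0, 0.9],
  ],
  force=30,
)

```text
time_s: 3.9
tool_pos: [0.5405, -0.2333, 0.1213]
tcp_rot: [[0.163, 0.987, 0.001], [0.987, -0.163, -0.0], [0.0, 0.001, -1.0]]
contact_force: [-1.0, 1.4, 6.1]
grip_width: 0.026
grasp_force: 30.6
```

Request:
arm_command(
  plan=[
    [[0, 0, 0.6], 0, 0.9],
    [[0, 0, 1.0], 0, 0.9],
    [[0, 0, 1.5], 0, 0.9],
    [[0, 0, 2], 0, 0.9],
    [[0, 0, 2], 0, 0.9],
  ],
)

```text
time_s: 4.4
tool_pos: [0.5397, -0.2334, 0.193]
tcp_rot: [[0.164, 0.987, -0.0], [0.987, -0.164, -0.0], [-0.0, -0.0, -1.0]]
contact_force: [-0.1, 0.6, -3.8]
grip_width: 0.0255
grasp_force: 30.0
```

Request:
arm_command(
  plan=[
    [[0, 3.5, 0.8], 0, 0.9],
    [[0, 4.2, 0.7], 0, 0.9],
    [[0, 4.3, 0.5], 0, 0.9],
    [[3, 3.95, 0], -0.05, 0.9],
    [[3.5, 3.95, 0], -0.052, 0.9],
  ],
)

```text
time_s: 4.9
tool_pos: [0.6032, -0.0346, 0.2131]
tcp_rot: [[0.265, 0.964, 0.001], [0.964, -0.265, 0.001], [0.001, 0.001, -1.0]]
contact_force: [2.3, -1.5, -3.5]
grip_width: 0.0256
grasp_force: 31.0
```

Request:
arm_command(
  plan=[
    [[3.5, 3.95, 0], 0, 0.9],
    [[2.5, 2.5, 0], 0, 0.9],
    [[1.5, 1.45, -1.2], 0, 0.9],
    [[0, 0, -2.5], 0, 0.9],
    [[0, 0, -2.5], 0, 0.9],
  ],
)

```text
time_s: 5.4
tool_pos: [0.677, 0.0415, 0.1499]
tcp_rot: [[0.261, 0.965, 0.001], [0.965, -0.261, -0.0], [0.0, 0.001, -1.0]]
contact_force: [0.2, -0.1, -3.6]
grip_width: 0.0253
grasp_force: 31.0
```

Request:
arm_command(
  plan=[
    [[0, 0, -2.0], 0, 0.9],
    [[0, 0, -1.2], 0, 0.9],
    [[0, 0, 0], 0, 0.9],
    [[0, 0, 0], 0, 0.9],
  ],
)

```text
time_s: 5.8
tool_pos: [0.6769, 0.0404, 0.1186]
tcp_rot: [[0.263, 0.965, 0.001], [0.965, -0.263, -0.0], [0.0, 0.001, -1.0]]
contact_force: [0.5, 0.4, -2.9]
grip_width: 0.0254
grasp_force: 31.0
```

```bash
python3 - <<'E'
from h import *
d=cap("wrist");s=cap("side")
I=s["img"][150:330,200:440];I=cv2.resize(I,(640,480))
cv2.imwrite("pics/x1.png",cv2.cvtColor(np.hstack([cv2.resize(I,(400,300)),cv2.resize(d["img"],(400,300))]),cv2.COLOR_RGB2BGR))
E
```

```text
(no output)
```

View pics/x1.png

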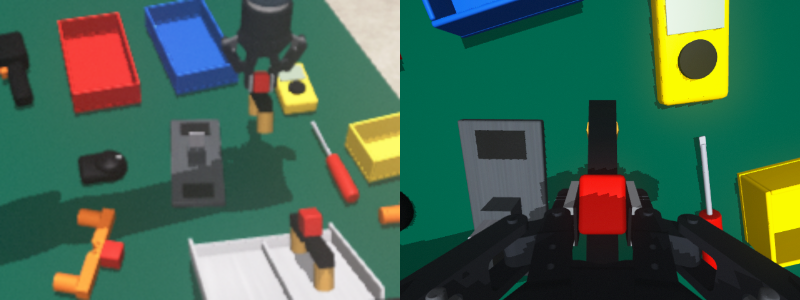

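Wrist crop: the beam is held centrally in the pads. The multimeter and screwdriver stay clear. I lower it and swing it level over the low foot.

Request:
arm_command(
  plan=[
    [[0, 0, -1.3], 0, 0.9],
    [[0, 0, -1.2], 0, 0.9],
    [[0, 0, -0.5], 0, 0.9],
    [[0, 0, 0], 0, 0.9],
  ],
  force=20,
)

```text
time_s: 6.3
tool_pos: [0.6767, 0.0386, 0.0886]
tcp_rot: [[0.264, 0.965, 0.001], [0.965, -0.264, -0.001], [-0.001, 0.001, -1.0]]
contact_force: [-3.4, -2.3, 10.7]
grip_width: 0.0259
grasp_force: 33.5
```

Request:
arm_command(
  plan=[
    [[-0.21, -0.77, -0.33], 0, 0.9],
    [[-0.21, -0.77, -0.34], 0, 0.9],
    [[-0.19, -0.71, -0.46], 0, 0.9],
    [[-0.19, -0.7, -0.47], 0, 0.9],
    [[-0.17, -0.61, -0.55], 0, 0.9],
  ],
)

```text
time_s: 6.8
tool_pos: [0.6667, 0.0036, 0.0664]
tcp_rot: [[0.263, 0.965, 0.0], [0.965, -0.263, -0.001], [-0.001, 0.001, -1.0]]
contact_force: [-1.8, -2.9, 4.8]
grip_width: 0.0257
grasp_force: 34.0
```

Request:
arm_command(
  plan=[
    [[-0.16, -0.61, -0.55], 0, 0.9],
    [[0, 0, -0.2], 0, 0.9],
    [[0, 0, 0], 0, 0.9],
    [[0, 0, 0], 0, 0.9],
  ],
)

```text
time_s: 7.2
tool_pos: [0.6649, -0.0028, 0.06]
tcp_rot: [[0.264, 0.965, -0.0], [0.965, -0.264, -0.001], [-0.001, -0.0, -1.0]]
contact_force: [-6.3, -2.3, 16.1]
grip_width: 0.0256
grasp_force: 35.8
```

```bash
python3 - <<'E'
from h import *
d=cap("wrist");s=cap("side")
I=s["img"][150:330,200:440];I=cv2.resize(I,(640,480))
cv2.imwrite("pics/x2.png",cv2.cvtColor(np.hstack([cv2.resize(I,(400,300)),cv2.resize(d["img"],(400,300))]),cv2.COLOR_RGB2BGR))
E
```

```text
(no output)
```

View pics/x2.png

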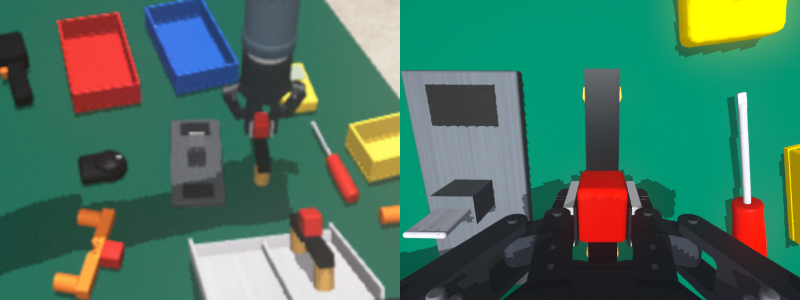

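The beam stands level on the bench, with the blade's top visible at lower left. I let go, measure both in the same view, and regrip.

Request:
arm_command(
  plan=[
    [[0, 0, 0.2], 0, 0.6],
    [[0, 0, 0], 0, 0.5],
    [[0, 0, 0], 0, 0.5],
  ],
)

```text
time_s: 7.6
tool_pos: [0.665, -0.0008, 0.0601]
tcp_rot: [[0.262, 0.965, -0.0], [0.965, -0.262, 0.0], [0.0, -0.0, -1.0]]
contact_force: [0.3, -0.4, 0.2]
grip_width: 0.0425
grasp_force: 0.0
```

```bash
cat >> h.py <<'E'
from scipy.optimize import least_squares
def hull(d,P):return cv2.convexHull(w2px(d,P).astype(np.float32))
def block_fit(d,yaw,zc,x0,tilt=0.,mask=None,lo=0):
    """centre xy of a standing red block from its silhouette centroid"""
    m=redmask(d["img"]) if mask is None else mask
    m[:lo]=0
    p=w2px(d,[[x0[0],x0[1],zc]])[0]
    n,l,s,c=cv2.connectedComponentsWithStats(m)
    i=1+np.argmin([np.hypot(*(c[k]-p))+(1e4 if s[k,4]<100 else 0) for k in range(1,n)])
    B=np.array([[a*.016,b*.013,e*.015] for a in(-1,1) for b in(-1,1) for e in(-1,1)])
    ax=np.array([np.cos(yaw)*np.cos(tilt),np.sin(yaw)*np.cos(tilt),np.sin(tilt)]);ay=np.array([-np.sin(yaw),np.cos(yaw),0]);R=np.c_[ax,ay,np.cross(ax,ay)]
    def f(q):
        M=cv2.moments(hull(d,B@R.T+[q[0],q[1],zc]));return np.array([M["m10"]/M["m00"],M["m01"]/M["m00"]])-c[i]
    r=least_squares(f,x0,diff_step=1e-3)
    return r.x,s[i],cv2.contourArea(hull(d,B@R.T+[r.x[0],r.x[1],zc]))
E
python3 - <<'E'
from h import *
s=telemetry.state();d=cap("wrist");y=np.arctan2(s["tcp_rot"][1,1],s["tcp_rot"][0,1])+np.pi/2
tp=s["tool_pos"];print(tp,s["grip_width"],s["grasp_force"],np.degrees(y))
x,st,ar=block_fit(d,y,.067,tp[:2]);o=x-tp[:2]
print("block",x,st,ar,"along",o@[np.cos(y),np.sin(y)],"across",o@[-np.sin(y),np.cos(y)])
for n in("top","side"):
    c=cap(n);print(n,block_fit(c,y,.067,tp[:2]))
g=cv2.cvtColor(d["img"],cv2.COLOR_RGB2GRAY)
m=(g>195).astype(np.uint8);m[:,110:]=0;m[:350]=0;m[395:]=0
ys,xs=np.nonzero(m);print(len(xs));r=cv2.minAreaRect(np.c_[xs,ys].astype(np.float32));print(r);Q=px2z(d,cv2.boxPoints(r),.072);print(Q.round(4))
E
```

```text
[ 0.66495552 -0.00075448  0.0600718 ] 0.04248560101500225 0.0 74.78494903745185
block [ 6.64964003e-01 -6.42635663e-04] [ 285  278   81  115 8635] 9583.671260764822 along 0.00011014954507137006 across 2.1161755384422943e-05
top (array([ 0.75760584, -0.10238299]), array([334, 159,  34,  10, 318], dtype=int32), 163.13136635441333)
side (array([0.66516197, 0.00110592]), array([351, 217,  10,  16, 137], dtype=int32), 170.044617384905)
582
((40.49999237060547, 380.4999694824219), (66.99998474121094, 8.999998092651367), 0.0)
[[0.5478 0.0109 0.072 ]
 [0.5496 0.0143 0.072 ]
 [0.5734 0.008  0.072 ]
 [0.5717 0.0046 0.072 ]]
```

```bash
sed -i 's/r=least_squares(f,x0,diff_step=1e-3)/r=least_squares(lambda q:f(q-1),np.array(x0)+1,diff_step=1e-3);r.x=r.x-1/; s/convexHull(w2px(d,P).astype(np.float32))/convexHull(w2px(d,P).astype(np.float32))/' h.py
python3 - <<'E'
from h import *
s=telemetry.state();d=cap("wrist");y=np.arctan2(s["tcp_rot"][1,1],s["tcp_rot"][0,1])+np.pi/2
tp=s["tool_pos"]
x,st,ar=block_fit(d,y,.067,tp[:2]);o=x-tp[:2]
print("block",x,st,ar,"along",o@[np.cos(y),np.sin(y)],"across",o@[-np.sin(y),np.cos(y)])
B=np.array([[a*.016,b*.013,e*.015] for a in(-1,1) for b in(-1,1) for e in(-1,1)])
R=np.array([[np.cos(y),-np.sin(y),0],[np.sin(y),np.cos(y),0],[0,0,1]])
h=hull(d,B@R.T+[x[0],x[1],.067]);print(cv2.boundingRect(h))
c=cap("side");print(block_fit(c,y,.067,tp[:2]))
E
```

```text
block [ 0.66497499 -0.00070048] [ 286  277   80  116 8592] 9578.567641345318 along 0.00026800918964373544 across -4.7724576024682074e-05
(283, 273, 84, 123)
(array([0.6652013 , 0.00146032]), array([351, 217,  11,  16, 139], dtype=int32), 169.95685586030595)
```

Request:
arm_command(
  plan=[
    [[0, 0, 0], 0, 0.9],
    [[0, 0, 0], 0, 0.9],
    [[0, 0, 0], 0, 0.9],
    [[0, 0, 1.5], 0, 0.9],
    [[0, 0, 3], 0, 0.9],
  ],
  force=25,
)

```text
time_s: 8.35
tool_pos: [0.6623, -0.0009, 0.1038]
tcp_rot: [[0.263, 0.965, -0.006], [0.965, -0.263, -0.0], [-0.002, -0.006, -1.0]]
contact_force: [0.2, -0.2, -3.2]
grip_width: 0.0256
grasp_force: 26.5
```

Request:
arm_command(
  plan=[
    [[0, 0, 3], 0, 0.9],
    [[-2.5, 0.3, 0.5], 0, 0.9],
    [[-3, 0.3, 0], 0, 0.9],
    [[-3, 0.3, 0], 0, 0.9],
    [[-2, 0.2, 0], 0, 0.9],
  ],
)

```text
time_s: 8.85
tool_pos: [0.5572, 0.0101, 0.1409]
tcp_rot: [[0.263, 0.965, -0.002], [0.965, -0.263, 0.001], [0.0, -0.002, -1.0]]
contact_force: [-0.6, 0.2, -3.0]
grip_width: 0.0255
grasp_force: 26.5
```

Request:
arm_command(
  plan=[
    [[0, 0, 0], 0, 0.9],
    [[0, 0, 0], 0, 0.9],
    [[0, 0, 0], 0, 0.9],
  ],
)

```text
time_s: 9.15
tool_pos: [0.5611, 0.0098, 0.1411]
tcp_rot: [[0.263, 0.965, 0.002], [0.965, -0.263, -0.0], [0.0, 0.002, -1.0]]
contact_force: [-0.7, 0.5, -3.6]
grip_width: 0.0256
grasp_force: 26.6
```

Request:
arm_command(
  plan=[
    [[0, 0, -1.5], 0, 0.9],
    [[0, 0, -1.5], 0, 0.9],
    [[0, 0, -1.2], 0, 0.9],
    [[0, 0, -0.6], 0, 0.9],
    [[0, 0, 0], 0, 0.9],
  ],
)

```text
time_s: 9.65
tool_pos: [0.559, 0.0097, 0.091]
tcp_rot: [[0.263, 0.965, -0.003], [0.965, -0.263, -0.001], [-0.001, -0.002, -1.0]]
contact_force: [0.5, -0.5, -4.3]
grip_width: 0.0256
grasp_force: 26.6
```

```bash
python3 - <<'E'
from h import *
s=telemetry.state();print(s["tool_pos"],s["torque"])
d=cap("wrist");c=cap("side")
I=cv2.resize(c["img"][180:280,270:370],(400,400),interpolation=2)
cv2.imwrite("pics/x3.png",cv2.cvtColor(np.hstack([I,cv2.resize(d["img"],(400,400))]),cv2.COLOR_RGB2BGR))
E
```

```text
[0.5589837  0.00965754 0.09097313] [-0.00821707  0.05953566  0.0701162 ]
```

View pics/x3.png

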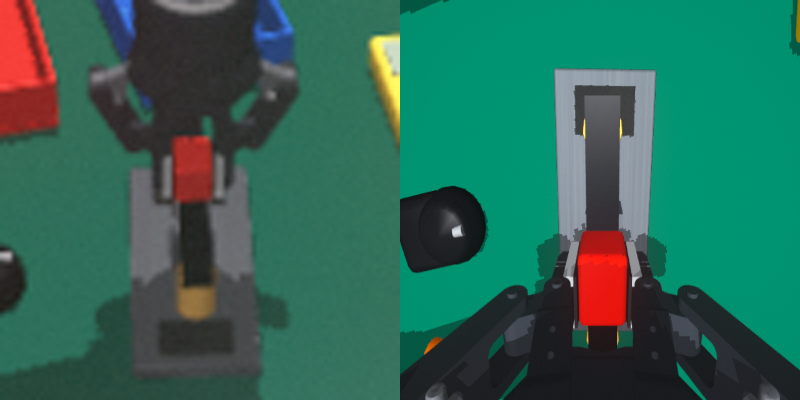

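The beam is level and centred along the plate, so I ease it down onto the edge.

Request:
arm_command(
  plan=[
    [[0, 0, -0.15], 0, 0.9],
    [[0, 0, -0.1], 0, 0.9],
    [[0, 0, 0], 0, 0.9],
    [[0, 0, 0], 0, 0.9],
  ],
)

```text
time_s: 10.15
tool_pos: [0.56, 0.0099, 0.0902]
tcp_rot: [[0.263, 0.965, 0.0], [0.965, -0.263, 0.0], [0.0, 0.0, -1.0]]
contact_force: [0.2, 1.2, -3.8]
grip_width: 0.0256
grasp_force: 26.6
```

Request:
arm_command(
  plan=[
    [[0, 0, -0.15], 0, 0.9],
    [[0, 0, -0.1], 0, 0.9],
    [[0, 0, 0], 0, 0.9],
  ],
)

```text
time_s: 10.45
tool_pos: [0.5603, 0.0084, 0.088]
tcp_rot: [[0.264, 0.965, 0.001], [0.965, -0.264, -0.001], [-0.001, 0.001, -1.0]]
contact_force: [-1.4, -4.4, 3.8]
grip_width: 0.0255
grasp_force: 27.6
```

Request:
arm_command(
  plan=[
    [[0, -0.12, 0], 0, 0.9],
    [[0, 0, 0], 0, 0.72],
    [[0, 0, 0], 0, 0.65],
    [[0, 0, 0], 0, 0.5],
  ],
)

```text
time_s: 10.85
tool_pos: [0.5601, 0.0097, 0.0874]
tcp_rot: [[0.262, 0.965, 0.0], [0.965, -0.262, 0.001], [0.001, -0.0, -1.0]]
contact_force: [-0.7, 0.5, -0.1]
grip_width: 0.0418
grasp_force: 0.0
```

Request:
arm_command(
  plan=[
    [[0, 0, 0], 0, 0.5],
    [[0, 0, 0], 0, 0.5],
    [[0, 0, 0], 0, 0.5],
    [[0, 0, 0], 0, 0.5],
    [[0, 0, 0], 0, 0.5],
  ],
)

```text
time_s: 11.35
tool_pos: [0.56, 0.0087, 0.0875]
tcp_rot: [[0.263, 0.965, 0.0], [0.965, -0.263, 0.0], [0.0, 0.0, -1.0]]
contact_force: [-0.6, 0.8, -0.4]
grip_width: 0.0429
grasp_force: 0.0
```

```bash
cat > tilt.py <<'E'
from h import *
s=telemetry.state();d=cap("wrist","tilt");y=np.arctan2(s["tcp_rot"][1,1],s["tcp_rot"][0,1])+np.pi/2
N=np.array([.5597,.0095,.0728]);print(s["tool_pos"],s["grip_width"])
m=redmask(d["img"]);n,l,st,c=cv2.connectedComponentsWithStats(m)
pred=w2px(d,[N+[0,0,.022]])[0];i=1+np.argmin([np.hypot(*(c[k]-pred))+(1e4 if st[k,4]<300 else 0) for k in range(1,n)])
print("seen",c[i].round(1),st[i])
B=np.array([[a*.016,b*.013,.022+e*.015] for a in(-1,1) for b in(-1,1) for e in(-1,1)])
for t in(-13,-10,-5,0,5,10,13):
    t_=np.radians(t);ax=np.array([np.cos(y)*np.cos(t_),np.sin(y)*np.cos(t_),np.sin(t_)]);ay=np.array([-np.sin(y),np.cos(y),0]);R=np.c_[ax,ay,np.cross(ax,ay)]
    h=hull(d,B@R.T+N);M=cv2.moments(h);print(t,round(M["m10"]/M["m00"],1),round(M["m01"]/M["m00"],1),cv2.boundingRect(h),"block",(R@[0,0,.022]+N).round(4))
E
python3 tilt.py
```

```text
[0.55995471 0.00871591 0.08751389] 0.0428621395009521
seen [325.1 335.8] [ 286  278   80  115 8713]
-13 323.7 322.5 (282, 267, 83, 111) block [0.561  0.0143 0.0942]
-10 323.7 325.6 (282, 268, 84, 114) block [0.5607 0.0132 0.0945]
-5 323.7 330.3 (282, 270, 84, 119) block [0.5602 0.0114 0.0947]
0 323.7 334.7 (281, 273, 85, 122) block [0.5597 0.0095 0.0948]
5 323.7 338.6 (281, 276, 85, 124) block [0.5592 0.0076 0.0947]
10 323.7 342.1 (281, 279, 85, 125) block [0.5587 0.0058 0.0945]
13 323.7 344.0 (281, 281, 85, 125) block [0.5584 0.0047 0.0942]
```

Request:
arm_command(
  plan=[
    [[0, 0, 0], 0, 0.5],
    [[0, 0, 0], 0, 0.5],
    [[0, 0, 0], 0, 0.5],
    [[0, 0, 0], 0, 0.5],
    [[0, 0, 0], 0, 0.5],
  ],
)

```text
time_s: 11.9
tool_pos: [0.5599, 0.0087, 0.0875]
tcp_rot: [[0.263, 0.965, 0.0], [0.965, -0.263, -0.0], [-0.0, 0.0, -1.0]]
contact_force: [0.5, -0.2, 0.2]
grip_width: 0.0427
grasp_force: 0.0
```

```bash
python3 tilt.py | head -2
```

```text
[0.55994509 0.00870586 0.08751742] 0.042684363007216244
seen [325.1 335.7] [ 286  278   80  115 8715]
```

View pics/tilt.png

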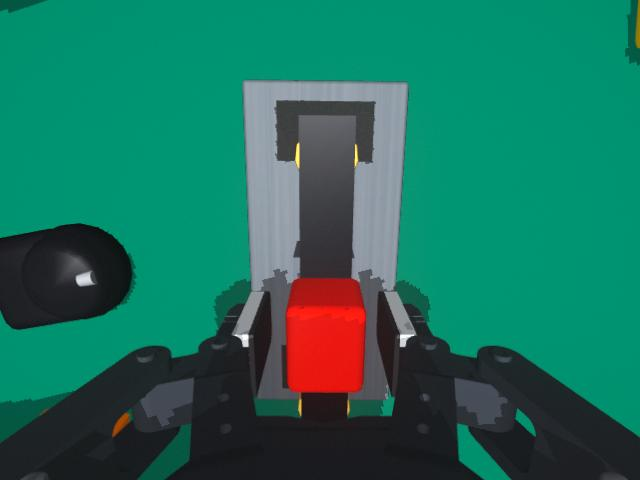

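The beam stays level, with its end at (327,115) and grip at (325,336) unchanged. It is balanced, so it goes to the blue tote.

Request:
arm_command(
  plan=[
    [[0, 0, 0], 0, 0.9],
    [[0, 0, 0], 0, 0.9],
    [[0, 0, 0], 0, 0.9],
    [[0, 0, 1.5], 0, 0.9],
    [[0, 0, 3], 0, 0.9],
  ],
  force=30,
)

```text
time_s: 12.45
tool_pos: [0.5575, 0.0087, 0.1314]
tcp_rot: [[0.263, 0.965, -0.006], [0.965, -0.263, -0.001], [-0.002, -0.005, -1.0]]
contact_force: [0.0, 0.2, -4.1]
grip_width: 0.0254
grasp_force: 32.0
```

Request:
arm_command(
  plan=[
    [[0.4, 2, 2], 0, 0.9],
    [[1, 4, 0], 0.1, 0.9],
    [[1.2, 4.4, 0], 0.1, 0.9],
    [[1.2, 4.4, 0], 0.056, 0.9],
    [[1.2, 4.4, 0], 0, 0.9],
  ],
)

```text
time_s: 12.95
tool_pos: [0.6097, 0.2023, 0.1532]
tcp_rot: [[0.009, 1.0, -0.001], [1.0, -0.009, -0.0], [-0.0, -0.001, -1.0]]
contact_force: [0.7, -1.0, -4.0]
grip_width: 0.0257
grasp_force: 32.0
```

Request:
arm_command(
  plan=[
    [[1.2, 4.4, 0], 0, 0.9],
    [[1.0, 3.2, 0], 0, 0.9],
    [[0.2, 1.3, 0], 0, 0.9],
    [[0, 0, -1], 0, 0.9],
    [[0, 0, -2.5], 0, 0.9],
  ],
)

```text
time_s: 13.45
tool_pos: [0.6353, 0.2882, 0.119]
tcp_rot: [[0.011, 1.0, 0.004], [1.0, -0.011, -0.0], [-0.0, 0.004, -1.0]]
contact_force: [0.9, -0.2, -4.7]
grip_width: 0.0256
grasp_force: 32.2
```

Request:
arm_command(
  plan=[
    [[0, 0, 0], 0, 0.9],
    [[0, 0, 0], 0, 0.9],
  ],
)

```text
time_s: 13.65
tool_pos: [0.6333, 0.2872, 0.1171]
tcp_rot: [[0.012, 1.0, -0.002], [1.0, -0.012, -0.002], [-0.002, -0.002, -1.0]]
contact_force: [0.1, -0.1, -3.1]
grip_width: 0.0255
grasp_force: 32.1
```

```bash
python3 - <<'E'
from h import *
d=cap("wrist");t=cap("top");I=[cv2.cvtColor(x,cv2.COLOR_RGB2BGR) for x in(d["img"],t["img"][150:330,100:340])]
cv2.imwrite("pics/x4.png",np.hstack([cv2.resize(i,(400,300)) for i in I]))
s=telemetry.state();print(s["tool_pos"])
h=cv2.cvtColor(d["img"],cv2.COLOR_RGB2HSV);m=((h[...,0]>100)&(h[...,0]<125)&(h[...,1]>120)).astype(np.uint8)
ys,xs=np.nonzero(m);print(len(xs),xs.min(),xs.max(),ys.min(),ys.max())
h=cv2.cvtColor(t["img"],cv2.COLOR_RGB2HSV);m=((h[...,0]>100)&(h[...,0]<125)&(h[...,1]>150)).astype(np.uint8);ys,xs=np.nonzero(m[150:260,140:260]);print(xs.min()+140,xs.max()+140,ys.min()+150,ys.max()+150)
print(w2px(t,[[.634,.29,.045],s["tool_pos"]]))
E
```

```text
[0.63465528 0.28853013 0.11865634]
39492 207 453 31 416
168 244 191 239
[[199.84032462 215.6254067 ]
 [192.7274738  211.48448825]]
```

Request:
arm_command(
  plan=[
    [[0, 0, -2], 0, 0.9],
    [[0, 0, -1.7], 0, 0.9],
    [[0, 0, -0.8], 0, 0.9],
    [[0, 0, -0.5], 0, 0.9],
    [[0, 0, -0.3], 0, 0.9],
  ],
)

```text
time_s: 14.25
tool_pos: [0.6341, 0.2894, 0.0649]
tcp_rot: [[0.01, 1.0, -0.0], [1.0, -0.01, -0.0], [-0.0, -0.0, -1.0]]
contact_force: [-5.3, -2.2, 12.1]
grip_width: 0.0258
grasp_force: 34.3
```

Request:
arm_command(
  plan=[
    [[0, 0, -0.15], 0, 0.9],
    [[0, 0, 0], 0, 0.9],
    [[0, 0, 0], 0, 0.9],
  ],
)

```text
time_s: 14.55
tool_pos: [0.6343, 0.2894, 0.065]
tcp_rot: [[0.01, 1.0, 0.0], [1.0, -0.01, 0.0], [0.0, 0.0, -1.0]]
contact_force: [-4.3, -1.8, 5.8]
grip_width: 0.0256
grasp_force: 33.5
```

The feet are on the tote floor (Fz about 10 N above free weight). I release, lift and go for the second beam.

Request:
arm_command(
  plan=[
    [[0, 0, 0], 0, 0.7],
    [[0, 0, 0], 0, 0.5],
    [[0, 0, 0], 0, 0.4],
    [[0, 0, 1], 0, 0.4],
    [[0, 0, 3.5], 0, 0.3],
  ],
)

```text
time_s: 15.05
tool_pos: [0.6316, 0.289, 0.1057]
tcp_rot: [[0.01, 1.0, -0.006], [1.0, -0.01, -0.003], [-0.003, -0.005, -1.0]]
contact_force: [0.3, 0.6, 0.6]
grip_width: 0.0599
grasp_force: 0.0
```

Request:
arm_command(
  plan=[
    [[0, 0, 4.5], 0, 0.3],
    [[0, -1.0, 4.5], 0, 0.3],
    [[0, -4, 1], -0.08, 0.3],
    [[0, -4.5, 0], -0.077, 0.3],
    [[0, -4.5, 0], 0, 0.3],
  ],
)

```text
time_s: 15.55
tool_pos: [0.6345, 0.1486, 0.2098]
tcp_rot: [[0.167, 0.986, 0.003], [0.986, -0.167, 0.001], [0.001, 0.003, -1.0]]
contact_force: [0.8, -0.4, -0.1]
grip_width: 0.0597
grasp_force: 0.0
```

```bash
python3 - <<'E'
from h import *
d=cap("wrist");c=cap("side");s=telemetry.state();print(s["tool_pos"],s["time_s"])
for n,k in(("w",d),("s",c)):
    p=w2px(k,[[.634,.289,.072]])[0]
    print(n,p,[b for b in blobs(redmask(k["img"]),(0,0,640,480),60) if np.hypot(*(b[1]-p))<60])
    try: print(block_fit(k,np.radians(89.4),.072,[.634,.289]))
    except Exception as e: print(e)
E
```

```text
[0.63499591 0.13991598 0.20999414] 15.65
w [285.60311524  18.89635344] [(np.int32(1770), array([283.6,  20.7]))]
(array([0.63316056, 0.28639488]), array([ 260,    0,   48,   47, 1770], dtype=int32), 3059.7316362118872)
s [313.05211344 164.16542383] [(np.int32(2232), array([258.9, 187. ])), (np.int32(112), array([312.7, 163.4]))]
(array([0.63406869, 0.29295875]), array([308, 157,  10,  14, 112], dtype=int32), 137.4101501859259)
```

Request:
arm_command(
  plan=[
    [[0, -4.5, 0], 0, 0.3],
    [[0, -4.5, 0], 0, 0.3],
    [[0, -4.5, 0], 0, 0.3],
    [[0, -4.5, 0], 0, 0.3],
    [[0, -4.5, 0], 0, 0.3],
  ],
)

```text
time_s: 16.15
tool_pos: [0.6343, -0.077, 0.209]
tcp_rot: [[0.166, 0.986, 0.002], [0.986, -0.166, 0.0], [0.0, 0.001, -1.0]]
contact_force: [0.4, -0.4, 0.1]
grip_width: 0.0599
grasp_force: 0.0
```

Request:
arm_command(
  plan=[
    [[0, -4.5, 0], 0, 0.3],
    [[0.1, -4.3, 0], 0, 0.3],
    [[0, -3.9, 0], 0, 0.3],
    [[0, 0, 0], 0, 0.3],
    [[0, 0, 0], 0, 0.3],
  ],
)

```text
time_s: 16.65
tool_pos: [0.6349, -0.2036, 0.2087]
tcp_rot: [[0.169, 0.986, 0.001], [0.986, -0.169, -0.0], [-0.0, 0.001, -1.0]]
contact_force: [0.1, 1.1, 0.1]
grip_width: 0.0597
grasp_force: 0.0
```

```bash
python3 - <<'E'
from h import *
s=telemetry.state();d=cap("wrist","w5");y=np.arctan2(s["tcp_rot"][1,1],s["tcp_rot"][0,1])
print(s["tool_pos"],np.degrees(y),s["grip_width"])
print(w2px(d,[[.6356,-.2485,.126]]),blobs(redmask(d["img"]),(200,150,560,480)))
t=cap("top");c=cap("side")
bt=blobs(redmask(t["img"]),(385,190,470,270));bs=blobs(redmask(c["img"]),(325,265,410,305));print(bt,bs)
# bar direction in the wrist image: dark long blob through the block
m=redmask(d["img"]);n,l,st,cc=cv2.connectedComponentsWithStats(m);i=1+np.argmax(st[1:,4])
print(cv2.minAreaRect(np.argwhere(l==i)[:,::-1].astype(np.float32)))
g=cv2.cvtColor(d["img"],cv2.COLOR_RGB2GRAY)
for v in(st[i,1]-70,st[i,1]-50,st[i,1]-25,st[i,1]-10): 
    r=np.nonzero(g[v,250:400]<70)[0]+250;print(v,r.min() if len(r) else 0,r.max() if len(r) else 0)
E
```

```text
[ 0.63494228 -0.20360416  0.20867516] -9.704911352782347 0.05971016505236863
[[337.52968407 323.30809702]] [(np.int32(2327), array([338.1, 323.9]))]
[] [(np.int32(190), array([386. , 283.3]))]
((473.0, 62.0), (124.0, 34.0), 90.0)
-70 271 353
-50 250 399
-25 250 399
-10 250 399
```

The first beam stands in the blue tote and the second is where predicted. I move the rest of the way and descend.

Request:
arm_command(
  plan=[
    [[0.1, -3, 0], 0, 0.3],
    [[0, -1.5, -1], 0, 0.3],
    [[0, 0, -2.5], 0, 0.3],
    [[0, 0, -2.5], 0, 0.3],
    [[0, 0, -1.5], 0, 0.3],
  ],
)

```text
time_s: 17.3
tool_pos: [0.6349, -0.2461, 0.1303]
tcp_rot: [[0.166, 0.986, -0.003], [0.986, -0.166, 0.002], [0.001, -0.003, -1.0]]
contact_force: [0.3, 0.6, 0.2]
grip_width: 0.0597
grasp_force: 0.0
```

Request:
arm_command(
  plan=[
    [[0, 0, -1.25], 0, 0.3],
    [[0, 0, 0], 0, 0.3],
    [[0, 0, 0], 0, 0.3],
  ],
)

```text
time_s: 17.6
tool_pos: [0.6363, -0.2474, 0.121]
tcp_rot: [[0.166, 0.986, 0.001], [0.986, -0.166, -0.0], [-0.0, 0.001, -1.0]]
contact_force: [0.2, -0.2, 0.3]
grip_width: 0.0599
grasp_force: 0.0
```

```bash
python3 - <<'E'
from h import *
s=telemetry.state();d=cap("wrist")
print(s["tool_pos"]);print(w2px(d,[[.6356,-.2485,.126]]),blobs(redmask(d["img"]),(200,150,450,480),500))
print(w2px(d,[s["tool_pos"]+[0,0,.008]]))
E
```

```text
[ 0.63634902 -0.24741075  0.12103206]
[[323.51519897 331.37335604]] [(np.int32(7166), array([323.5, 333.3]))]
[[325.08105693 332.57234315]]
```

Request:
arm_command(
  plan=[
    [[0, 0, 0], 0, 0.8],
    [[0, 0, 0], 0, 0.9],
    [[0, 0, 0], 0, 0.9],
    [[0, 0, 0], 0, 0.9],
    [[0, 0, 0], 0, 0.9],
  ],
  force=30,
)

```text
time_s: 18.15
tool_pos: [0.6364, -0.2475, 0.1214]
tcp_rot: [[0.166, 0.986, 0.001], [0.986, -0.166, -0.0], [-0.0, 0.001, -1.0]]
contact_force: [-0.5, 0.4, 4.8]
grip_width: 0.0256
grasp_force: 30.9
```

Request:
arm_command(
  plan=[
    [[0, 0, 0.6], 0, 0.9],
    [[0, 0, 1.0], 0, 0.9],
    [[0, 0, 1.5], 0, 0.9],
    [[0, 0, 2], 0, 0.9],
    [[0, 1.5, 2], 0, 0.9],
  ],
)

```text
time_s: 18.65
tool_pos: [0.6351, -0.2353, 0.1933]
tcp_rot: [[0.17, 0.985, 0.0], [0.985, -0.17, -0.003], [-0.003, 0.001, -1.0]]
contact_force: [-0.5, -0.4, -3.2]
grip_width: 0.0258
grasp_force: 30.0
```

Request:
arm_command(
  plan=[
    [[0, 3.3, 0.7], 0, 0.9],
    [[0, 4, 0], 0, 0.9],
    [[0.5, 4.3, 0], 0, 0.9],
    [[1, 4.3, 0], -0.05, 0.9],
    [[1, 4.3, 0], -0.05, 0.9],
  ],
)

```text
time_s: 19.15
tool_pos: [0.6612, -0.0287, 0.1999]
tcp_rot: [[0.266, 0.964, 0.001], [0.964, -0.266, 0.0], [0.001, 0.001, -1.0]]
contact_force: [1.5, 0.7, -3.1]
grip_width: 0.0259
grasp_force: 30.1
```

Request:
arm_command(
  plan=[
    [[1.2, 4.3, 0], 0, 0.9],
    [[0.4, 2.8, -1.2], 0, 0.9],
    [[0, 0, -2.5], 0, 0.9],
    [[0, 0, -2.5], 0, 0.9],
    [[0, 0, -2.0], 0, 0.9],
  ],
)

```text
time_s: 19.65
tool_pos: [0.6767, 0.0411, 0.1161]
tcp_rot: [[0.263, 0.965, -0.0], [0.965, -0.263, -0.0], [-0.0, -0.0, -1.0]]
contact_force: [-1.1, -0.4, -3.4]
grip_width: 0.0256
grasp_force: 30.1
```

```bash
python3 - <<'E'
from h import *
s=telemetry.state();d=cap("wrist");c=cap("side");print(s["tool_pos"],s["torque"])
p=w2px(d,[s["tool_pos"]+[0,0,.005]]);print(p,blobs(redmask(d["img"]),(200,150,450,480),500))
# brass foot (low) in side view
h=cv2.cvtColor(c["img"],cv2.COLOR_RGB2HSV);m=((h[...,0]>12)&(h[...,0]<24)&(h[...,1]>90)&(h[...,2]>60)).astype(np.uint8)
q=w2px(c,[s["tool_pos"]])[0];print("hand px",q,blobs(m,(int(q[0])-60,int(q[1])-60,int(q[0])+60,int(q[1])+80),10))
E
```

```text
[0.6767479  0.04107186 0.11613864] [ 0.13829091 -0.02455637 -0.00363016]
[[324.85973848 328.36567972]] [(np.int32(7214), array([323.6, 332.4]))]
hand px [355.68982996 200.94896405] [(np.int32(25), array([306.2, 167.8])), (np.int32(37), array([317.5, 188.3])), (np.int32(103), array([376., 212.])), (np.int32(174), array([355.2, 222.2])), (np.int32(85), array([411.4, 236.5]))]
```

Request:
arm_command(
  plan=[
    [[0, 0, -1.2], 0, 0.9],
    [[0, 0, -1.0], 0, 0.9],
    [[0, 0, -0.5], 0, 0.9],
    [[0, 0, 0], 0, 0.9],
  ],
  force=20,
)

```text
time_s: 20.15
tool_pos: [0.6774, 0.0403, 0.0901]
tcp_rot: [[0.264, 0.964, 0.001], [0.964, -0.264, -0.0], [0.0, 0.001, -1.0]]
contact_force: [0.0, -0.4, -0.3]
grip_width: 0.0257
grasp_force: 30.8
```

Request:
arm_command(
  plan=[
    [[-0.21, -0.77, -0.33], 0, 0.9],
    [[-0.21, -0.77, -0.34], 0, 0.9],
    [[-0.19, -0.71, -0.46], 0, 0.9],
    [[-0.19, -0.7, -0.47], 0, 0.9],
    [[-0.17, -0.61, -0.55], 0, 0.9],
  ],
)

```text
time_s: 20.65
tool_pos: [0.6673, 0.0033, 0.0684]
tcp_rot: [[0.265, 0.964, 0.001], [0.964, -0.265, -0.001], [-0.001, 0.001, -1.0]]
contact_force: [-3.3, -2.8, 5.5]
grip_width: 0.0256
grasp_force: 31.5
```

Request:
arm_command(
  plan=[
    [[-0.16, -0.61, -0.55], 0, 0.9],
    [[0, 0, -0.2], 0, 0.9],
    [[0, 0, 0], 0, 0.9],
    [[0, 0, 0], 0, 0.9],
  ],
)

```text
time_s: 21.05
tool_pos: [0.6654, -0.0035, 0.0618]
tcp_rot: [[0.265, 0.964, -0.0], [0.964, -0.265, -0.002], [-0.002, 0.0, -1.0]]
contact_force: [-6.7, -2.3, 15.0]
grip_width: 0.0254
grasp_force: 33.1
```

Request:
arm_command(
  plan=[
    [[0, 0, -0.1], 0, 0.9],
    [[0, 0, 0], 0, 0.75],
    [[0, 0, 0], 0, 0.6],
    [[0, 0, 0], 0, 0.5],
  ],
)

```text
time_s: 21.45
tool_pos: [0.6658, -0.0008, 0.0592]
tcp_rot: [[0.264, 0.965, 0.0], [0.965, -0.264, 0.0], [0.0, 0.0, -1.0]]
contact_force: [0.7, 0.5, -0.6]
grip_width: 0.0426
grasp_force: 0.0
```

```bash
python3 - <<'E'
from h import *
s=telemetry.state();d=cap("wrist");y=np.arctan2(s["tcp_rot"][1,1],s["tcp_rot"][0,1])+np.pi/2
tp=s["tool_pos"];print(tp,s["grip_width"],np.degrees(y))
for k in(d,cap("side")):
    x,st,ar=block_fit(k,y,.067,tp[:2]);o=x-tp[:2]
    print("block",x,st,ar,"along",o@[np.cos(y),np.sin(y)],"across",o@[-np.sin(y),np.cos(y)])
E
```

```text
[ 0.66578433 -0.0008425   0.05918763] 0.04261784552922309 74.71008183624431
block [ 0.66514067 -0.00247667] [ 285  283   80  116 8689] 9692.799727021717 along -0.0017460564211492764 across 0.00018994912052128427
block [ 0.66488408 -0.00158578] [352 218  10  16 143] 170.52734735258855 along -0.0009543617811675985 across 0.0006723807180718792
```

Request:
arm_command(
  plan=[
    [[0, -0.15, 0], 0, 0.5],
    [[0, 0, 0], 0, 0.9],
    [[0, 0, 0], 0, 0.9],
    [[0, 0, 0], 0, 0.9],
    [[0, 0, 0], 0, 0.9],
  ],
  force=40,
)

```text
time_s: 22.05
tool_pos: [0.6657, -0.0027, 0.0594]
tcp_rot: [[0.264, 0.965, 0.0], [0.965, -0.264, -0.0], [-0.0, 0.0, -1.0]]
contact_force: [0.7, -0.1, -1.3]
grip_width: 0.0257
grasp_force: 40.0
```

Request:
arm_command(
  plan=[
    [[0, 0, 1.5], 0, 0.9],
    [[0, 0, 3], 0, 0.9],
    [[0, 0, 3.2], 0, 0.9],
    [[-2.5, 0.3, 0.5], 0, 0.9],
    [[-3, 0.3, 0], 0, 0.9],
  ],
)

```text
time_s: 22.55
tool_pos: [0.6118, 0.0034, 0.144]
tcp_rot: [[0.264, 0.965, 0.004], [0.965, -0.264, 0.0], [0.001, 0.004, -1.0]]
contact_force: [-0.4, 0.5, -3.6]
grip_width: 0.0253
grasp_force: 40.4
```

Request:
arm_command(
  plan=[
    [[-3, 0.3, 0], 0, 0.9],
    [[-2.05, 0.25, 0], 0, 0.9],
    [[0, 0, 0], 0, 0.9],
    [[0, 0, 0], 0, 0.9],
    [[0, 0, 0], 0, 0.9],
  ],
)

```text
time_s: 23.05
tool_pos: [0.5613, 0.009, 0.1421]
tcp_rot: [[0.264, 0.965, 0.002], [0.965, -0.264, -0.0], [0.0, 0.002, -1.0]]
contact_force: [0.0, -0.3, -2.9]
grip_width: 0.0255
grasp_force: 40.6
```

```bash
python3 - <<'E'
from h import *
s=telemetry.state();d=cap("wrist");y=np.arctan2(s["tcp_rot"][1,1],s["tcp_rot"][0,1])+np.pi/2
tp=s["tool_pos"];print(tp,s["torque"],np.degrees(y))
x,st,ar=block_fit(d,y,tp[2]+.008,tp[:2]);print(x,st,ar)
E
```

```text
[0.5613332  0.00897929 0.14214946] [ 0.07495474 -0.03730112  0.01406564] 74.71247028078459
[0.56095142 0.00947409] [ 283  279   82  115 8761] 9755.499134046957
```

Request:
arm_command(
  plan=[
    [[-0.1, 0, -1.5], 0, 0.9],
    [[0, 0, -1.5], 0, 0.9],
    [[0, 0, -1.2], 0, 0.9],
    [[0, 0, -0.7], 0, 0.9],
    [[0, 0, -0.2], 0, 0.9],
  ],
)

```text
time_s: 23.6
tool_pos: [0.5583, 0.0088, 0.089]
tcp_rot: [[0.264, 0.965, -0.002], [0.965, -0.264, -0.0], [-0.001, -0.002, -1.0]]
contact_force: [-0.4, 0.4, -3.0]
grip_width: 0.0255
grasp_force: 40.6
```

Request:
arm_command(
  plan=[
    [[0, 0, -0.15], 0, 0.9],
    [[0, 0, 0], 0, 0.9],
    [[0, 0, 0], 0, 0.9],
  ],
)

```text
time_s: 23.9
tool_pos: [0.5595, 0.009, 0.0894]
tcp_rot: [[0.264, 0.965, 0.001], [0.965, -0.264, 0.0], [0.0, 0.001, -1.0]]
contact_force: [-0.3, -0.3, -3.3]
grip_width: 0.0256
grasp_force: 40.6
```

Request:
arm_command(
  plan=[
    [[0, 0, -0.15], 0, 0.9],
    [[0, 0, -0.1], 0, 0.9],
    [[0, 0, 0], 0, 0.9],
  ],
)

```text
time_s: 24.2
tool_pos: [0.5594, 0.0088, 0.087]
tcp_rot: [[0.264, 0.965, 0.001], [0.965, -0.264, 0.0], [0.0, 0.001, -1.0]]
contact_force: [-0.5, -0.2, 2.1]
grip_width: 0.0253
grasp_force: 41.4
```

Seated with no lateral force. I release.

Request:
arm_command(
  plan=[
    [[0, 0, 0], 0, 0.72],
    [[0, 0, 0], 0, 0.6],
    [[0, 0, 0], 0, 0.45],
    [[0, 0, 0], 0, 0.4],
    [[0, 0, 0], 0, 0.4],
  ],
)

```text
time_s: 24.7
tool_pos: [0.5592, 0.009, 0.0865]
tcp_rot: [[0.264, 0.965, 0.0], [0.965, -0.264, -0.0], [-0.0, 0.0, -1.0]]
contact_force: [-0.5, -0.4, -0.5]
grip_width: 0.051
grasp_force: 0.0
```

Request:
arm_command(
  plan=[
    [[0, 0, 0], 0, 0.4],
    [[0, 0, 0], 0, 0.4],
    [[0, 0, 0], 0, 0.4],
    [[0, 0, 0], 0, 0.4],
    [[0, 0, 0], 0, 0.4],
  ],
)

```text
time_s: 25.2
tool_pos: [0.5591, 0.009, 0.0865]
tcp_rot: [[0.264, 0.965, -0.0], [0.965, -0.264, -0.0], [-0.0, 0.0, -1.0]]
contact_force: [-0.4, -0.6, -0.1]
grip_width: 0.051
grasp_force: 0.0
```

```bash
python3 tilt.py
```

```text
[0.55914497 0.00900156 0.08649772] 0.05096267731445747
seen [324.5 348.9] [ 285  290   81  118 8793]
-13 326.3 324.1 (284, 268, 84, 112) block [0.561  0.0143 0.0942]
-10 326.3 327.2 (284, 269, 85, 115) block [0.5607 0.0132 0.0945]
-5 326.3 332.0 (284, 271, 85, 121) block [0.5602 0.0113 0.0947]
0 326.3 336.3 (284, 274, 85, 124) block [0.5597 0.0095 0.0948]
5 326.3 340.3 (284, 277, 85, 126) block [0.5592 0.0077 0.0947]
10 326.2 343.8 (284, 280, 85, 126) block [0.5587 0.0058 0.0945]
13 326.2 345.7 (284, 282, 85, 126) block [0.5584 0.0047 0.0942]
```

View pics/tilt.png

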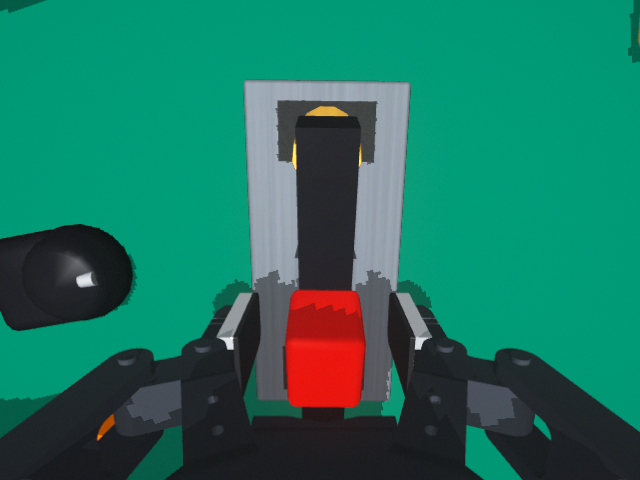

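The beam has tipped about 13 degrees: the far end is up at (327,120) and the grip at (325,349) has shifted. It is off-balance, so it goes to the red tote.

Request:
arm_command(
  plan=[
    [[-0.05, -0.4, 0], 0, 0.4],
    [[0, 0, 0], 0, 0.4],
    [[0, 0, 0], 0, 0.9],
    [[0, 0, 0], 0, 0.9],
    [[0, 0, 0], 0, 0.9],
  ],
  force=35,
)

```text
time_s: 25.75
tool_pos: [0.5587, 0.0049, 0.0866]
tcp_rot: [[0.264, 0.965, 0.0], [0.965, -0.264, -0.0], [0.0, 0.0, -1.0]]
contact_force: [0.1, 0.3, 0.3]
grip_width: 0.0255
grasp_force: 35.9
```

Request:
arm_command(
  plan=[
    [[0, 0, 0], 0, 0.9],
    [[0, 0, 1], 0, 0.9],
    [[0, 0, 2.5], 0, 0.9],
    [[0, 0, 3], 0, 0.9],
    [[-0.5, 1.5, 1.5], 0, 0.9],
  ],
)

```text
time_s: 26.25
tool_pos: [0.555, 0.0175, 0.1692]
tcp_rot: [[0.267, 0.964, 0.003], [0.964, -0.267, -0.001], [-0.0, 0.004, -1.0]]
contact_force: [0.5, -0.1, -3.3]
grip_width: 0.0254
grasp_force: 35.3
```

Request:
arm_command(
  plan=[
    [[-1.6, 4.2, 0], 0.1, 0.9],
    [[-1.6, 4.4, 0], 0.11, 0.9],
    [[-1.6, 4.4, 0], 0, 0.9],
    [[-1.6, 4.4, 0], 0, 0.9],
    [[-1.6, 4.2, 0], 0, 0.9],
  ],
)

```text
time_s: 26.75
tool_pos: [0.4724, 0.2378, 0.1669]
tcp_rot: [[0.057, 0.998, -0.0], [0.998, -0.057, 0.0], [0.0, -0.0, -1.0]]
contact_force: [1.5, 0.9, -3.6]
grip_width: 0.0257
grasp_force: 35.1
```

Request:
arm_command(
  plan=[
    [[-1.2, 3, 0], 0, 0.9],
    [[-0.4, 1.1, 0], 0, 0.9],
    [[0, 0, 0], 0, 0.9],
    [[0, 0, 0], 0, 0.9],
    [[0, 0, 0], 0, 0.9],
  ],
)

```text
time_s: 27.25
tool_pos: [0.4585, 0.2748, 0.1666]
tcp_rot: [[0.06, 0.998, 0.0], [0.998, -0.06, -0.001], [-0.001, 0.0, -1.0]]
contact_force: [0.1, -0.2, -3.2]
grip_width: 0.0257
grasp_force: 35.0
```

```bash
python3 - <<'E'
from h import *
s=telemetry.state();d=cap("wrist");t=cap("top");print(s["tool_pos"],np.degrees(np.arctan2(s["tcp_rot"][1,1],s["tcp_rot"][0,1])),s["torque"])
for n,k in(("w",d),("t",t)):
    p=w2px(k,[[.521,.403,.045],[.512,.182,.045],[.389,.185,.045],[.406,.407,.045]]);print(n,p.round(0).tolist())
    n_,l,st,c=cv2.connectedComponentsWithStats(redmask(k["img"]));
    for i in range(1,n_):
        if st[i,4]>1000: print(st[i],c[i].round(),cv2.minAreaRect(np.argwhere(l==i)[:,::-1].astype(np.float32)))
E
```

```text
[0.45848383 0.27478141 0.16664059] -3.438991345466993 [-0.0322554  -0.01670976 -0.01095093]
w [[417.0, 23.0], [403.0, 353.0], [239.0, 358.0], [223.0, 28.0]]
[  223    26   200   372 53441] [321. 190.] ((322.5, 211.5), (371.0, 199.0), 90.0)
[ 593  180   47   61 2434] [618. 211.] ((615.9999389648438, 209.99998474121094), (59.99999237060547, 45.99999237060547), 90.0)
t [[156.0, 260.0], [242.0, 262.0], [241.0, 310.0], [154.0, 305.0]]
[ 191  261   53   49 2100] [219. 285.] ((217.16177368164062, 285.1029357910156), (51.132537841796875, 46.9943733215332), 2.726310968399048)
```

Request:
arm_command(
  plan=[
    [[0, 0, -2], 0, 0.9],
    [[0, 0, -2.5], 0, 0.9],
    [[0, 0, -2], 0, 0.9],
    [[0, 0, -1.2], 0, 0.9],
    [[0, 0, -0.7], 0, 0.9],
  ],
  force=20,
)

```text
time_s: 27.85
tool_pos: [0.4577, 0.2761, 0.0817]
tcp_rot: [[0.058, 0.998, -0.001], [0.998, -0.058, -0.001], [-0.001, -0.001, -1.0]]
contact_force: [0.8, -1.3, -3.3]
grip_width: 0.0257
grasp_force: 35.0
```

Request:
arm_command(
  plan=[
    [[0, 0, -0.3], 0, 0.9],
    [[0, 0, 0], 0, 0.9],
  ],
)

```text
time_s: 28.05
tool_pos: [0.458, 0.2769, 0.0798]
tcp_rot: [[0.057, 0.998, 0.0], [0.998, -0.057, 0.0], [0.0, 0.0, -1.0]]
contact_force: [1.0, -0.8, -2.8]
grip_width: 0.0259
grasp_force: 35.1
```

Near contact, so I arc over the low foot (+y, down) to level.

Request:
arm_command(
  plan=[
    [[0, 0.3, -0.35], 0, 0.9],
    [[0, 0.4, -0.3], 0, 0.9],
    [[0, 0.35, -0.3], 0, 0.9],
    [[0, 0.35, -0.3], 0, 0.9],
    [[0, 0.3, -0.3], 0, 0.9],
  ],
)

```text
time_s: 28.55
tool_pos: [0.4585, 0.295, 0.0642]
tcp_rot: [[0.056, 0.998, 0.002], [0.998, -0.056, 0.001], [0.001, 0.002, -1.0]]
contact_force: [0.8, 1.0, 4.0]
grip_width: 0.0255
grasp_force: 36.0
```

Request:
arm_command(
  plan=[
    [[0, 0.1, -0.15], 0, 0.9],
    [[0, 0, 0], 0, 0.9],
    [[0, 0, 0], 0, 0.9],
  ],
)

```text
time_s: 28.85
tool_pos: [0.4586, 0.2956, 0.0637]
tcp_rot: [[0.057, 0.998, 0.002], [0.998, -0.057, 0.001], [0.001, 0.001, -1.0]]
contact_force: [-1.2, -0.3, 14.7]
grip_width: 0.0252
grasp_force: 37.4
```

Request:
arm_command(
  plan=[
    [[0, 0, 0], 0, 0.75],
    [[0, 0, 0], 0, 0.6],
    [[0, 0, 0], 0, 0.45],
    [[0, 0, 0], 0, 0.4],
    [[0, 0, 0], 0, 0.4],
  ],
)

```text
time_s: 29.35
tool_pos: [0.4574, 0.2948, 0.0621]
tcp_rot: [[0.057, 0.998, -0.001], [0.998, -0.057, -0.0], [-0.0, -0.001, -1.0]]
contact_force: [0.1, 0.5, 0.3]
grip_width: 0.0515
grasp_force: 0.0
```

Request:
arm_command(
  plan=[
    [[0, 0, 1], 0, 0.35],
    [[0, 0, 3], 0, 0.3],
    [[0, 0, 4], 0, 0.3],
    [[0, 0, 3], 0, 0.3],
    [[0, 0, 0], 0, 0.3],
  ],
)

```text
time_s: 29.85
tool_pos: [0.4602, 0.2963, 0.1771]
tcp_rot: [[0.057, 0.998, 0.006], [0.998, -0.057, 0.005], [0.005, 0.006, -1.0]]
contact_force: [0.3, 0.4, 0.1]
grip_width: 0.0597
grasp_force: 0.0
```

```bash
python3 - <<'E'
from h import *
s=telemetry.state();d=cap("wrist","end");c=cap("side","end_s");print(s["tool_pos"],s["time_s"],s["contact_force"])
B=np.array([[a*.016,b*.013,.067+e*.015] for a in(-1,1) for b in(-1,1) for e in(-1,1)])
# tote and block share the colour: outline of bright end caps: compare black bar extents in wrist image with the level model
y=np.radians(86.6);R=np.array([[np.cos(y),-np.sin(y),0],[np.sin(y),np.cos(y),0],[0,0,1]])
O=np.array([.4585,.2955,.005])
E=np.array([[a*.075,b*.01,.052] for a in(-1,1) for b in(-1,1)]);print("bar top corners pred",w2px(d,E@R.T+O).round(0).tolist())
g=cv2.cvtColor(d["img"],cv2.COLOR_RGB2HSV)[...,2];red=redmask(d["img"])
u=int(w2px(d,[O+[0,0,.05]])[0][0])
m=((g<75)&(red==0))[:,u];v=np.nonzero(m)[0];print("dark rows at col",u,[ (int(a[0]),int(a[-1])) for a in np.split(v,np.nonzero(np.diff(v)>2)[0]+1)])
print(block_fit(c,np.radians(89.4),.072,[.634,.289]))
E
```

```text
[0.46019323 0.29631744 0.17706135] 29.85 [0.34084029 0.3524544  0.093175  ]
bar top corners pred [[335.0, 339.0], [307.0, 339.0], [337.0, 126.0], [305.0, 126.0]]
dark rows at col 320 [(338, 338), (341, 341), (423, 479)]
(array([0.63396164, 0.29304892]), array([308, 157,  10,  14, 110], dtype=int32), 137.39753083954565)
```

```bash
python3 - <<'E'
from h import *
im=cv2.imread("pics/end.png");print([(v,im[v,320].tolist()) for v in list(range(116,138,2))+list(range(330,350,2))])
E
```

```text
[(116, [95, 107, 255]), (118, [95, 108, 255]), (120, [94, 107, 255]), (122, [92, 105, 255]), (124, [92, 104, 255]), (126, [91, 104, 255]), (128, [87, 101, 255]), (130, [89, 101, 255]), (132, [102, 96, 147]), (134, [102, 97, 150]), (136, [100, 95, 149]), (330, [27, 26, 67]), (332, [27, 26, 66]), (334, [27, 25, 65]), (336, [28, 26, 65]), (338, [27, 26, 63]), (340, [28, 24, 63]), (342, [25, 24, 78]), (344, [16, 20, 149]), (346, [15, 20, 148]), (348, [13, 19, 148])]
```

```bash
python3 -c "
from station import order
print(order.sign_off())"
```

```text
the job is handed in; nothing more can be done
None
```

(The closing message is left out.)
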